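# Clamp a gel tray in the gel caster

## Task

Get the gel caster ready for pouring: set the white gel tray flat on the bed ribs between the two guide rods, square against the fixed end wall. Slide the blue movable wall up until it bears firmly on the tray's other end, then press the red cam lever all the way down so that both gaskets seal tightly; push firmly but do not force the tray. Leave the comb, the bottle and the tip box where they are.

Things in the scene. Friction and masses are not known exactly. Their poses are not given: they have to be found in the camera images.
- caster: Grey gel caster fixed to the bench, a small vise for gel trays: base 295 x 104 mm, its top 22 mm above the bench. Origin: centre of its underside, on the bench. Its x axis runs along the bed from the sliding wall towards the fixed end wall; z up. bed is at x = 68.5 mm, end_stop at 122.5 mm.
- bed (a point): Point on the bed's centre line, 25 mm above the bench, 54 mm before end_stop; axes as the caster's. Two ribs along x (6 mm wide, 20 mm either side of the middle) carry the tray, tops at this height. Outside them run two round steel guide rods, 6 mm thick, centre lines 35 mm either side, tops 29 mm above the bench: the tray drops between them with 2 mm to spare on each side.
- end_stop (a point): Point on the caster: middle of the fixed end wall's gasket face if that wall were set furthest out; 22 mm above the bench, axes as the caster's. The blue end wall (88 mm wide, top 56 mm above the bench, thin firm black gasket) is locked by two black thumbscrews in slots anywhere from here to 20 mm nearer the sliding wall (-x). How far is not given: see or feel. It does not give.
- gasket: Black springy gasket (60 x 28 mm), standing 7 mm out of the blue sliding wall. Origin: middle of its face at the height of the rib tops; axes as the caster's. Yields up to 4 mm at about 8 N per mm; 10 to 15 N at the tab makes firm contact, over 30 N on the gasket harms the tray. Lowering the lever moves it 2.5 mm out. The tray's centre is at x = +54 mm from it when the tray touches it.
- push_tab (a point): Middle of the ribbed rear face of the upright thumb tab at the tail of the blue sliding wall: the tab is 44 mm wide, 8 mm thick, and stands 26 to 56 mm above the bench, 113 mm behind the gasket's face; free room behind it. Pushing it along the caster's +x closes the sliding wall. The point is 46 mm above the bench.
- slider (a joint): Position of the sliding wall along the caster, m: 0 fully open, grows as it closes, up to 0.056; with the tray against the end wall it meets the tray somewhere between 0.030 and 0.050, depending on where the end wall is set. It drags with about 4 N and stays where it is left.
- cam_lever (a joint): Angle of the red cam lever, rad: 0 raised (52 degrees above level, leaning back, away from the tray), 0.9 fully down (level). Pivot: on the sliding wall, 36 mm behind the gasket's face, 46 mm above the bench; arm 58 mm long, so its tip moves back 22 mm on the way down. Takes 5 to 10 N, stays where left. Going down, its cam clamps the wall to the base and presses the gasket on the tray.
- lever_end (a point): Middle of the paddle (20 mm wide, 8 mm thick) at the free end of the red cam lever, 6 mm short of the tip.
- tray_center (a point): White gel tray, a shallow channel 108 mm long (its x axis), 60 mm wide (y), 24 mm high: floor 4 mm, a 4 mm wall along each long side, open at both ends, either end first; 50 to 80 g. The point is its centre, 12 mm above its underside; z up. It starts flat on the bench.
- comb: Lime green gel comb lying on the bench, 74 x 35 x 8 mm. Bystander. Origin near its centre, on the bench.
- bottle: Glass jar with a black cap, 60 mm across and 105 mm high. Bystander. Origin: centre of its underside.
- tip_box: Blue pipette tip box with a pale lid, 84 x 120 x 52 mm. Bystander. Origin: centre of its underside.
Not all that is in view belongs to the job. There is more than one size of the part that bears tray_center; the job needs the middle-sized.

How it is judged (in metres and radians):
On the way, in this order (a step that is already met when the one before it is completed fails the run):
1. the tray lies flat on the ribs between the guide rods, the lever still raised (z of tray_center in the frame of caster between 0.0355 and 0.0385 m and angle between tray_center's own z axis and vertical below 0.03 rad and y of tray_center in the frame of caster between -0.004 and 0.004 m and x of tray_center in the frame of gasket above 0.0535 m and x of tray_center in the frame of bed below 0.003 m and value of joint cam_lever below 0.3 rad), for 0.2 s.
2. the sliding wall bears on the tray, which is stopped by the end wall, the lever still raised (contact force between tray and gasket above 1 N and value of joint cam_lever below 0.3 rad), for 0.2 s.
At the end, for the whole second after the job is handed in: Tray flat on the ribs (within 1.5 mm, tilt under 0.03 rad), within 4 mm of the bed's centre line, square within 0.035 rad, at rest; lever down (over 0.8 of 0.9 rad); the sliding wall's gasket presses the tray against the end wall with more than 8 N (z of tray_center in the frame of caster between 0.0355 and 0.0385 m and angle between tray_center's own z axis and vertical below 0.03 rad and y of tray_center in the frame of caster between -0.004 and 0.004 m and angle between the x axis of tray_center and the x axis of caster, either way round below 0.035 rad and contact force between tray and gasket above 8 N and value of joint cam_lever above 0.8 rad and linear speed of tray below 0.01 m/s); the robot touches nothing.
It fails at once if the tray is forced: the gasket presses on it with more than 30 N (contact force between tray and gasket above 30 N).
It fails at once if the comb, bottle or tip box is moved by more than 20 mm (distance of any of comb, bottle, tip_box from where it was at the start of the episode above 0.02 m).
It also fails if it takes over 59 s, if anything falls off the work surface, if the arm or the gripper's body presses on something with over 40 N, if the wrist force passes 120 N, or if a joint passes its speed limit or range.

## Robot

A 6-joint arm with a two-finger parallel gripper is mounted at the origin on the work surface. World frame = base frame: x ahead of the robot, y to its left, z up, the work surface at z = 0. Lengths are in mm, angles in rad, forces in N, time in s.
With the tool pointing down it reaches from about 375 to 975 mm from the base axis. Payload 3.8 kg.
Tool frame: the origin (TCP) lies midway between the tips of the shut fingers; the grasp point (between the pads) lies 19 mm behind it; x points along the fingers, z is the direction in which the jaws open and shut, and the axes are right-handed (so a half turn about x gives the same grasp; the last joint's range is limited). The gripper opens to 88 mm and grips with 3 to 60 N. Pads are 18 mm wide; open, the fingers measure 123 mm over their backs; the gripper's body (75 mm by 187 mm) begins 45 mm behind the grasp point.
Start: joints at [1.107, 0.264, 1.604, -0, 1.274, -0.037], TCP at [279.42, 614.445, 218.406] pointing down, gripper open.
Joint ranges: [-2.63, 2.63], [-0.94, 2.18], [0.31, 2.57], [-1.31, 4.45], [0, 2.66], [-2.55, 2.55]. Speed limits (rad/s): [2.57, 2.57, 3.14, 3.14, 3.14, 3.14].

## Interface

Orientations are given as a 3x3 rotation matrix whose columns are the frame's x, y, z axes.
In Python, from cell import arm gives the robot as it stands.
- The arm moves only by the tool arm_command, never from a script. Its argument "motion" is a list of rows, each a list of 7 numbers: the turn, a rotation vector about the tool's x, y, z in degrees, then the shift along the tool's x, y, z in mm, then the closure in counts, from 0 (fully open) to 255 (shut). A call has 1 to 12 rows; each row is the pose to reach, as a shift and turn from the pose commanded when the call began, along the tool's axes at that moment; what a row does not reach only later rows make up. A row lasts 1/12 s, in which the tool goes at most 41.7 mm and 7.16 degrees, less where a joint would pass 70% of its speed; a pose out of reach is approached as far as the arm can. A call with a gripper value outside its range is refused whole. The fingers move at their own pace and stop on an object; the grip force is fixed at half the most. Time passes only in rows, so rows that repeat a pose let the fingers close. It gives the time, the measured TCP pose, the force and the opening at its end, in the units of the state.
- arm.get_state(): the state, without advancing time (a new reading comes with each control period).
- arm.read_camera(name): name is "scene" or "side" or "wrist"; returns a dict with "img" (480x640x3 uint8, red, green, blue), "camera_matrix" (3x3 intrinsics, pixels), "R" (3x3) and "t" (3): a world point X has camera coordinates R X + t; the wrist camera has in their place "tool_from_camera" (4x4, takes a point from camera to tool coordinates, whose origin is the TCP and whose axes are the tool frame's). Camera axes: x right, y down, z forward; pixel columns grow to the right and rows downward; lengths in mm; the calibration is good to about 2 mm. A picture is of the moment at which its call begins: read the wrist's pose just before it. There is no depth.
- arm.sign_off(): hands the job in, once; it reports no verdict.
The state is a dict: "t": time; "q": joint angles; "qvel": joint speeds; "joint_torque": joint torques, N m; "ee_pos": TCP position; "tool_rot": TCP orientation; "force": force on the tool from outside, world axes, zero at the start; "moment": the same for the moment, N m; "width": finger opening in mm.
Only numpy, scipy, OpenCV 4.12 (cv2) and the standard library are available. Lean on these libraries where they do the work, as an engineer would, in place of code of your own. Each camera call takes 0.05 s, during which the arm holds its last target. There are 200 camera calls.

## Working session

There is one attempt and no reset: what is moved stays moved. The work goes in short steps, Python scripts to look and compute and a tool call to move; the robot and the scene stay as the last step left them, time stands still between calls to the robot, and variables do not carry over. Pictures are saved under pics/ and viewed, about 8 in all and at most 12, crops included, and the job is handed in when it is done.

Besides the shell and the picture viewer there is one more tool, called after ">>>" as a command line: name --pt "numbers of a row" for each row, then --argument value for the rest. arm_command: Moves the arm, as the interface text tells. Its arguments: {"type":"object","properties":{"motion":{"type":"array","items":{"type":"array","items":{"type":"number"}}}},"required":["motion"]}

```bash
mkdir -p pics; ls; python3 - <<'E'
from cell import arm
import cv2,numpy as np
s=arm.get_state();print(s)
for n in("scene","side"):
    c=arm.read_camera(n);cv2.imwrite(f"pics/{n}0.png",c["img"][:,:,::-1]);print(n,c["camera_matrix"],c["R"],c["t"])
    np.savez(f"pics/{n}0.npz",**c)
c=arm.read_camera("wrist");cv2.imwrite("pics/wrist0.png",c["img"][:,:,::-1]);print(c["tool_from_camera"],c["camera_matrix"])
E
```

```text
pics
{'t': 0.0, 'q': array([ 1.10711617e+00,  2.64785288e-01,  1.60536111e+00, -2.19924407e-05,
        1.27370054e+00, -3.69116446e-02]), 'qvel': array([ 0.00035796,  0.00063966,  0.00013419, -0.00296783,  0.0024069 ,
        0.00160894]), 'joint_torque': array([-1.49116295e-04, -5.02122474e+01, -3.56871665e+01,  7.26034865e-02,
        2.98089290e-02, -1.68434399e-04]), 'ee_pos': array([279.08174153, 613.77557921, 217.07336607]), 'tool_rot': array([[-9.89403555e-04, -9.10310757e-01,  4.13924324e-01],
       [-2.02566523e-03,  4.13925502e-01,  9.10308506e-01],
       [-9.99997459e-01,  6.21903583e-05, -2.25352422e-03]]), 'force': array([ 0.30462103, -0.91392279,  0.42008059]), 'moment': array([ 0.03733514,  0.01217778, -0.0081999 ]), 'width': 88.30299934312622}
scene [[491.46931721   0.         322.31773208]
 [  0.         491.46931721 231.53282109]
 [  0.           0.           1.        ]] [[ 0.8135534   0.58148699 -0.00193337]
 [ 0.46487353 -0.65239067 -0.59856413]
 [-0.34931857  0.48606511 -0.80107256]] [-516.49757517 -148.47769714 1140.29675257]
side [[469.70155742   0.         318.66849237]
 [  0.         469.70155742 244.84061744]
 [  0.           0.           1.        ]] [[-0.98679753 -0.16186571 -0.00548936]
 [-0.12080482  0.75820314 -0.64072942]
 [ 0.10787418 -0.63160707 -0.76774714]] [586.02470913  49.54687634 955.5197967 ]
[[ 3.08903051e-04 -2.81761655e-01  9.59484379e-01 -1.65630775e+02]
 [ 4.51091032e-04 -9.59484288e-01 -2.81761774e-01  7.25783783e+01]
 [ 9.99999851e-01  5.19851870e-04 -1.69287469e-04  6.99671099e-01]
 [ 0.00000000e+00  0.00000000e+00  0.00000000e+00  1.00000000e+00]] [[397.45770652   0.         321.59743423]
 [  0.         397.45770652 236.20563994]
 [  0.           0.           1.        ]]
```

View pics/scene0.png

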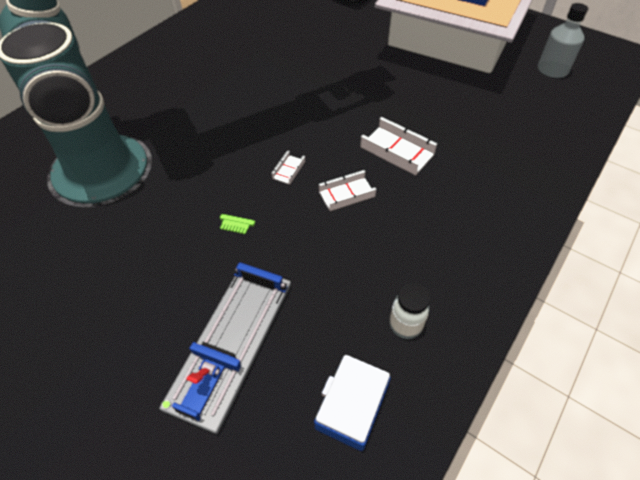

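View pics/side0.png

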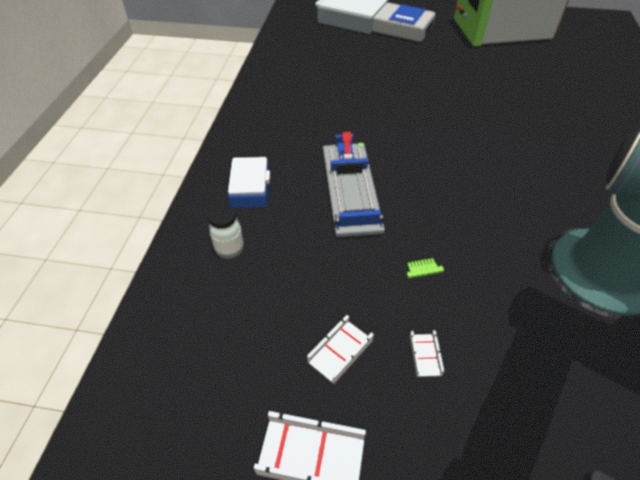

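Scene view: the middle tray is at about (347,190), with a small one at (289,167) and a large one at (398,146). The caster has its fixed wall at (261,275), sliding wall at (215,355) and lever at (199,375). In the side view the middle tray is at (340,348).

```bash
cat > h.py <<'E'
import numpy as np,cv2
from cell import arm
def ray(c,uv,s=None):
    uv=np.atleast_2d(np.float64(uv));d=np.c_[uv,np.ones(len(uv))]@np.linalg.inv(c["camera_matrix"]).T
    if "R" in c: return -c["R"].T@c["t"], d@c["R"]
    T=c["tool_from_camera"];R=c["tool_rot"]
    return R@T[:3,3]+c["ee_pos"], d@(R@T[:3,:3]).T
def onplane(c,uv,z):
    o,d=ray(c,uv);return o+d*((z-o[2])/d[:,2:3])
def tri(c1,u1,c2,u2):
    o1,d1=ray(c1,u1);o2,d2=ray(c2,u2);d1=d1[0];d2=d2[0]
    a=np.linalg.lstsq(np.c_[d1,-d2],o2-o1,rcond=None)[0];p,q=o1+a[0]*d1,o2+a[1]*d2
    return (p+q)/2,np.linalg.norm(p-q)
def project(c,X):
    if "R" in c: P=np.atleast_2d(X)@c["R"].T+c["t"]
    else:
        T=c["tool_from_camera"];Rt=c["tool_rot"]@T[:3,:3];P=(np.atleast_2d(X)-c["ee_pos"]-c["tool_rot"]@T[:3,3])@Rt
    p=P@c["camera_matrix"].T;return p[:,:2]/p[:,2:]
def wrist(name):
    s=arm.get_state();c=arm.read_camera("wrist");c["ee_pos"]=s["ee_pos"];c["tool_rot"]=s["tool_rot"]
    cv2.imwrite(f"pics/{name}.png",c["img"][:,:,::-1]);np.savez(f"pics/{name}.npz",**c);return c
def load(n): return dict(np.load(f"pics/{n}.npz"))
E
python3 - <<'E'
from h import *
np.set_printoptions(precision=1,suppress=True)
S,D=load("scene0"),load("side0")
def blob(c,lo,hi,roi):
    h=cv2.cvtColor(c["img"],cv2.COLOR_RGB2HSV);m=cv2.inRange(h,lo,hi);k=np.zeros_like(m);x0,y0,x1,y1=roi;k[y0:y1,x0:x1]=1;return m*k
# middle tray
for n,c,roi in(("scene",S,(312,165,380,213)),("side",D,(300,312,378,385))):
    m=blob(c,(0,0,90),(180,255,255),roi);M=cv2.findContours(m,0,2)[0];M=max(M,key=cv2.contourArea)
    for z in(0,12,24):
        p=onplane(c,M[:,0],z)[:,:2].astype(np.float32);print(n,z,cv2.minAreaRect(p))
# blue walls
for n,c,rois in(("scene",S,((230,255,292,295),(185,338,245,370))),("side",D,((330,205,385,228),(325,150,372,172)))):
    for roi in rois:
        m=blob(c,(105,120,60),(130,255,255),roi);M=max(cv2.findContours(m,0,2)[0],key=cv2.contourArea)
        p=onplane(c,M[:,0],56)[:,:2].astype(np.float32);print(n,"wall",cv2.boundingRect(M),cv2.minAreaRect(p),p.mean(0))
print("base sc z22",onplane(S,[(163,407),(216,430),(290,283)],22))
print("base side z22",onplane(D,[(323,147),(362,143),(383,230),(336,232)],22))
for n,c,roi in(("scene",S,(205,205,265,240)),("side",D,(400,255,450,285))):
    m=blob(c,(35,100,80),(85,255,255),roi);print("comb",onplane(c,cv2.findNonZero(m)[:,0],4).mean(0))
E
```

```text
scene 0 ((504.40521240234375, 276.8518371582031), (123.4907455444336, 84.64256286621094), 58.04240036010742)
scene 12 ((509.98773193359375, 267.7069091796875), (121.69147491455078, 83.40931701660156), 58.04240417480469)
scene 24 ((515.5703125, 258.56195068359375), (119.89218139648438, 82.17605590820312), 58.04240417480469)
side 0 ((512.3273315429688, 258.682373046875), (123.71996307373047, 71.8136978149414), 57.86811828613281)
side 12 ((511.8412780761719, 264.9609375), (121.78821563720703, 70.6924057006836), 57.868106842041016)
side 24 ((511.3551940917969, 271.23944091796875), (119.85650634765625, 69.57115936279297), 57.86810302734375)
scene wall (234, 262, 52, 30) ((520.4982299804688, -32.56820297241211), (105.40888977050781, 30.721969604492188), 14.967634201049805) [517.9 -32.2]
scene wall (189, 342, 51, 28) ((557.5709838867188, -199.64637756347656), (93.27908325195312, 30.49648666381836), 15.066397666931152) [ 554.  -197.5]
side wall (335, 210, 48, 17) ((512.5826416015625, -11.596670150756836), (100.11853790283203, 40.051151275634766), 14.519140243530273) [509.8  -6.7]
side wall (331, 158, 38, 12) ((549.6742553710938, -179.6380157470703), (87.42864990234375, 34.297882080078125), 14.871231079101562) [ 550.8 -183.6]
base sc z22 [[ 534.2 -299.7   22. ]
 [ 627.9 -276.3   22. ]
 [ 558.9    1.5   22. ]]
base side z22 [[ 627.1 -270.2   22. ]
 [ 532.2 -301.2   22. ]
 [ 457.8  -15.4   22. ]
 [ 555.6    5.9   22. ]]
comb [368.1  57.9   4. ]
comb [368.7  57.9   4. ]
```

```bash
cat >> h.py <<'E'
from scipy.spatial.transform import Rotation as Ro
def plan(pos,zyaw):
    s=arm.get_state();R=s["tool_rot"];a=np.radians(zyaw);x=np.array([0,0,-1.]);z=np.array([np.cos(a),np.sin(a),0])
    Rt=np.c_[x,np.cross(z,x),z]
    print("t %.2f"%s["t"],"turn",np.round(np.degrees(Ro.from_matrix(R.T@Rt).as_rotvec()),2),"shift",np.round(R.T@(np.array(pos)-s["ee_pos"]),1),"F",np.round(s["force"],1),"w %.1f"%s["width"],"pos",np.round(s["ee_pos"],1))
E
python3 -c "
from h import *
plan([511,265,120],-32)"
```

```text
t 0.15 turn [ 9.754e+01 -8.000e-02  8.000e-02] shift [  97.7 -355.5 -221.5] F [-0.8 -0.  -0.5] w 88.4 pos [279.2 613.9 217.4]
```

>>> arm_command --pt "97.5 0 0 98 -355.5 -221.5 0" --pt "97.5 0 0 98 -355.5 -221.5 0" --pt "97.5 0 0 98 -355.5 -221.5 0" --pt "97.5 0 0 98 -355.5 -221.5 0" --pt "97.5 0 0 98 -355.5 -221.5 0" --pt "97.5 0 0 98 -355.5 -221.5 0" --pt "97.5 0 0 98 -355.5 -221.5 0" --pt "97.5 0 0 98 -355.5 -221.5 0" --pt "97.5 0 0 98 -355.5 -221.5 0" --pt "97.5 0 0 98 -355.5 -221.5 0" --pt "97.5 0 0 98 -355.5 -221.5 0" --pt "97.5 0 0 98 -355.5 -221.5 0"

```text
t: 1.15
ee_pos: [512.2, 261.8, 118.7]
tool_rot: [[-0.002, 0.358, 0.934], [-0.002, 0.934, -0.358], [-1.0, -0.003, -0.001]]
force: [-0.7, -0.1, 1.0]
width: 87.7
```

```bash
python3 -c "
from h import *
plan([511,265,120],-32)"
```

```text
t 1.15 turn [11.   -0.05  0.16] shift [-1.3  2.5 -2.3] F [-0.7 -0.1  1. ] w 87.7 pos [512.2 261.8 118.7]
```

>>> arm_command --pt "11 0 0 0 2 -2 0" --pt "11 0 0 0 2 -2 0" --pt "11 0 0 0 2 -2 0" --pt "11 0 0 0 2 -2 0"

```text
t: 1.48
ee_pos: [509.9, 268.1, 120.1]
tool_rot: [[-0.001, 0.519, 0.855], [-0.0, 0.855, -0.519], [-1.0, -0.001, -0.0]]
force: [0.1, -0.9, -0.2]
width: 88.0
```

```bash
python3 - <<'E'
from h import *
wrist("w1");plan([511,265,120],-32)
E
```

```text
t 1.53 turn [ 0.73 -0.01  0.02] shift [ 0.2 -2.2  2.5] F [-0.7 -0.1 -0.1] w 88.0 pos [510.  268.2 120.2]
```

View pics/w1.png

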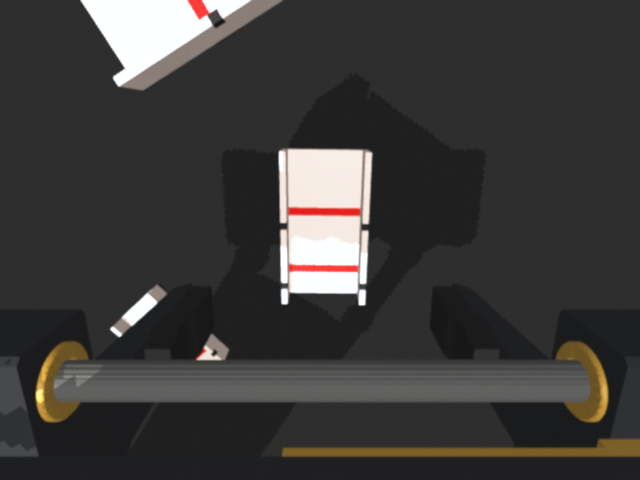

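Wrist view: the middle tray stands nearly square to the gripper. Its wall-top corners are at about (279,151), (371,152), (281,304) and (366,303), and its red lines at rows 212 and 268.

```bash
python3 - <<'E'
from h import *
np.set_printoptions(precision=1,suppress=True)
W,S,D=load("w1"),load("scene0"),load("side0")
for z in(0,12,24):
    p=onplane(W,[(279,151),(371,152),(366,304),(281,304)],z)
    print(z,p.mean(0),[np.linalg.norm(p[i]-p[i-1]).round(1) for i in range(4)],np.degrees(np.arctan2(*(p[0]-p[3]+p[1]-p[2])[1::-1])))
c=onplane(W,[(279,151),(371,152),(366,304),(281,304)],24)
print(project(S,c),project(D,c))
# red line centroids in wrist and scene: triangulate heights
def reds(c,roi):
    h=cv2.cvtColor(c["img"],cv2.COLOR_RGB2HSV);m=cv2.inRange(h,(0,110,70),(8,255,255))|cv2.inRange(h,(172,110,70),(180,255,255))
    x0,y0,x1,y1=roi;k=np.zeros_like(m);k[y0:y1,x0:x1]=1
    n,l,st,ce=cv2.connectedComponentsWithStats(m*k);return [ce[i] for i in range(1,n) if st[i,4]>12]
a,b,d=reds(W,(270,190,380,280)),reds(S,(318,170,378,212)),reds(D,(305,315,378,385));print(a,b,d)
for u in a:
    for c2,l in((S,b),(D,d)):
        for v in l:
            P,e=tri(W,u,c2,v);print(P,e)
E
```

```text
0 [507.7 260.7   0. ] [np.float64(118.4), np.float64(64.9), np.float64(117.7), np.float64(67.1)] 58.30494246718132
12 [509.4 263.6  12. ] [np.float64(113.4), np.float64(62.2), np.float64(112.7), np.float64(64.2)] 58.30494246718132
24 [511.1 266.5  24. ] [np.float64(108.4), np.float64(59.4), np.float64(107.8), np.float64(61.4)] 58.30494246718132
[[363.7 170. ]
 [375.5 188.3]
 [330.1 203.4]
 [318.8 183.6]] [[333.8 377. ]
 [307.4 355.5]
 [346.2 314.4]
 [373.2 333.7]]
[array([324.9, 211.3]), array([323., 268.])] [array([348.9, 187.7]), array([330.9, 193.6])] [array([350.3, 335.7]), array([334.8, 352.2])]
[514.4 275.   11.6] 6.845995003243544
[495.4 262.3 -16.3] 41.26800423289756
[509.9 283.3  77. ] 31.770074133822096
[518.6 277.   12.9] 1.968315801552769
[511.2 253.   38.8] 23.362629270191952
[490.8 238.6   9.6] 6.287160351631625
[496.  242.9  17.6] 1.335196418150023
[508.3 260.6  17.9] 41.44299815239771
```

```bash
python3 -c "
from h import *
plan([511,266.5,9],-31.7)"
```

```text
t 1.53 turn [ 0.43 -0.01  0.02] shift [111.2  -0.9   1.8] F [-0.7 -0.1 -0.1] w 88.0 pos [510.  268.2 120.2]
```

>>> arm_command --pt "0.4 0 0 35 -1 1.8 0" --pt "0.4 0 0 70 -1 1.8 0" --pt "0.4 0 0 95 -1 1.8 0" --pt "0.4 0 0 110 -1 1.8 0" --pt "0.4 0 0 110 -1 1.8 0" --pt "0.4 0 0 110 -1 1.8 255" --pt "0.4 0 0 110 -1 1.8 255" --pt "0.4 0 0 110 -1 1.8 255" --pt "0.4 0 0 110 -1 1.8 255" --pt "0.4 0 0 110 -1 1.8 255" --pt "0.4 0 0 110 -1 1.8 255" --pt "0.4 0 0 110 -1 1.8 255"

```text
t: 2.53
ee_pos: [511.5, 266.6, 11.0]
tool_rot: [[0.001, 0.527, 0.85], [0.0, 0.85, -0.527], [-1.0, 0.001, 0.001]]
force: [0.0, 0.0, -0.5]
width: 43.4
```

```bash
python3 -c "
from h import *
plan([511,266.5,9],-31.7)"
```

```text
t 2.53 turn [-0.09  0.03 -0.05] shift [ 2.  -0.3 -0.4] F [ 0.   0.  -0.5] w 43.4 pos [511.5 266.6  11. ]
```

```bash
python3 -c "
from h import *
wrist('w2');plan([511,266.5,9],-31.7)"
```

```text
t 2.58 turn [-0.09  0.02 -0.03] shift [ 1.8 -0.2 -0.3] F [-0.9 -0.1  0.7] w 39.6 pos [511.4 266.5  10.8]
```

View pics/w2.png

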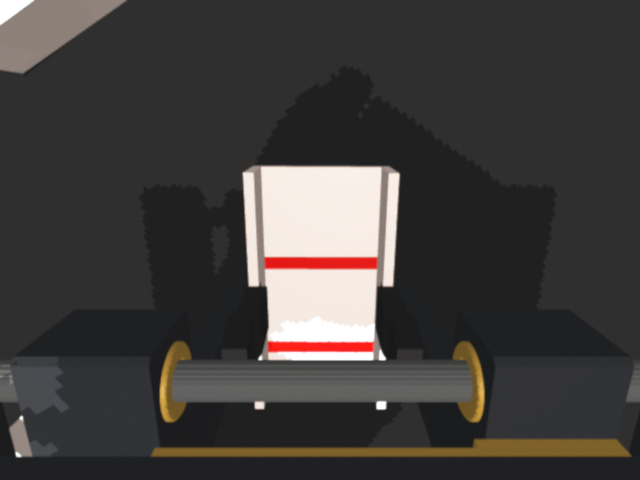

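The tray lies between the fingers, and the pads hide the middle of both walls (around columns 250–268 and 375–395, row 300). The reading of 39.6 mm does not agree with a 60 mm tray, so I'll let the fingers settle and read again.

>>> arm_command --pt "0 0 0 0 0 0 255" --pt "0 0 0 0 0 0 255" --pt "0 0 0 0 0 0 255"

```text
t: 2.83
ee_pos: [511.1, 266.4, 10.4]
tool_rot: [[-0.0, 0.527, 0.85], [-0.0, 0.85, -0.527], [-1.0, -0.0, -0.0]]
force: [0.5, -0.7, -0.1]
width: 19.7
```

```bash
python3 -c "
from h import *
plan([511,266.5,9],-31.7)
c=wrist('w3');cv2.imwrite('pics/w3c.png',cv2.resize(c['img'][150:430,200:440,::-1],None,fx=2,fy=2))"
```

```text
t 2.83 turn [-0.1 -0.   0. ] shift [ 1.4  0.  -0.2] F [ 0.5 -0.7 -0.1] w 19.7 pos [511.1 266.4  10.4]
```

View pics/w3c.png

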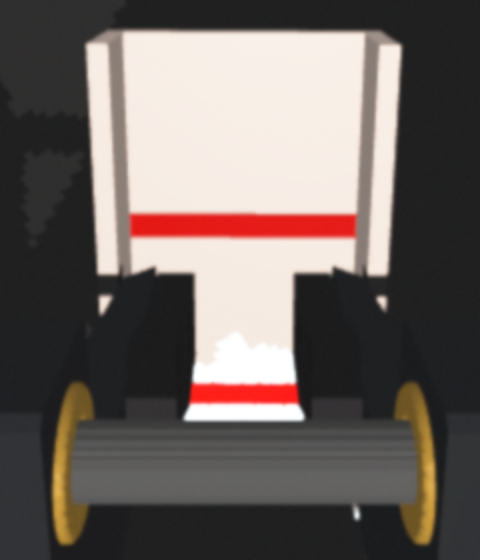

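The fingers closed to 19.7 mm over the channel without catching the walls. I'll check from outside.

```bash
python3 - <<'E'
from h import *
o=[]
for n in("scene","side"):
    c=arm.read_camera(n);np.savez(f"pics/{n}1.npz",**c);u=project(c,[511,266,20])[0].astype(int)
    print(n,u,project(c,arm.get_state()["ee_pos"]))
    o.append(cv2.resize(c["img"][u[1]-50:u[1]+50,u[0]-50:u[0]+50,::-1],(400,400),interpolation=cv2.INTER_CUBIC))
cv2.imwrite("pics/b.png",np.hstack(o))
E
```

```text
scene [346 187] [[346.91739381 190.30101164]]
side [340 345] [[340.32748932 347.92779319]]
```

View pics/b.png

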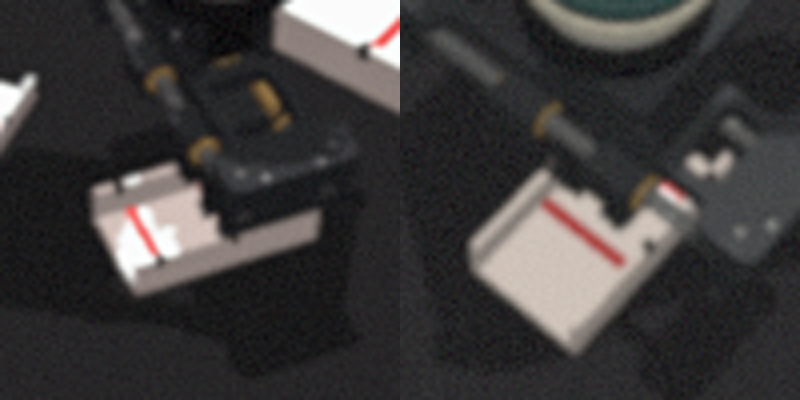

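The fingers sit above the wall tops. Back-computing from the wrist pictures at widths 88, 43 and 20 mm, the fingertips show up about 19 mm behind the reported TCP. That puts them at z ≈ 29, above the 24 mm walls. I'll reopen and go lower, checking force as I go.

>>> arm_command --pt "0 0 0 -4 0 0 0" --pt "0 0 0 -4 0 0 0" --pt "0 0 0 -4 0 0 0" --pt "0 0 0 -4 0 0 0" --pt "0 0 0 -4 0 0 0" --pt "0 0 0 -4 0 0 0" --pt "0 0 0 -4 0 0 0" --pt "0 0 0 -4 0 0 0" --pt "0 0 0 -4 0 0 0" --pt "0 0 0 0 0 0 0" --pt "0 0 0 5 0 0 0" --pt "0 0 0 7 0 0 0"

```text
t: 3.98
ee_pos: [510.6, 266.2, 2.4]
tool_rot: [[-0.001, 0.527, 0.85], [-0.001, 0.85, -0.527], [-1.0, -0.001, -0.001]]
force: [-0.6, 0.2, -0.5]
width: 85.8
```

>>> arm_command --pt "0 0 0 3 0 0 0" --pt "0 0 0 6 0 0 0" --pt "0 0 0 6 0 0 0"

```text
t: 4.23
ee_pos: [510.6, 266.1, -3.5]
tool_rot: [[-0.001, 0.527, 0.85], [-0.001, 0.85, -0.527], [-1.0, -0.001, -0.001]]
force: [0.0, 0.4, -0.2]
width: 88.1
```

>>> arm_command --pt "0 0 0 3 0 0 0" --pt "0 0 0 5 0 0 0" --pt "0 0 0 5 0 0 255" --pt "0 0 0 5 0 0 255" --pt "0 0 0 5 0 0 255" --pt "0 0 0 5 0 0 255" --pt "0 0 0 5 0 0 255" --pt "0 0 0 5 0 0 255" --pt "0 0 0 5 0 0 255" --pt "0 0 0 5 0 0 255"

```text
t: 5.07
ee_pos: [511.3, 266.5, -7.4]
tool_rot: [[0.0, 0.527, 0.85], [0.0, 0.85, -0.527], [-1.0, 0.0, 0.0]]
force: [-0.5, 0.6, 0.8]
width: 59.7
```

```bash
python3 -c "
from h import *
plan([511,266.5,9],-31.7)"
```

```text
t 5.07 turn [-0.1   0.01 -0.01] shift [-16.4  -0.2  -0.3] F [-0.5  0.6  0.8] w 59.7 pos [511.3 266.5  -7.4]
```

```bash
python3 -c "
from h import *
plan([544,-147,150],14.8)"
```

```text
t 5.07 turn [-4.66e+01  2.00e-02 -1.00e-02] shift [-157.5 -334.2  245.7] F [-0.5  0.6  0.8] w 59.7 pos [511.3 266.5  -7.4]
```

>>> arm_command --pt "0 0 0 -20 0 0 255" --pt "0 0 0 -60 0 0 255" --pt "0 0 0 -100 0 0 255" --pt "0 0 0 -140 0 0 255" --pt "-5 0 0 -157 -20 15 255" --pt "-10 0 0 -157 -50 37 255" --pt "-16 0 0 -157 -80 59 255" --pt "-21 0 0 -157 -110 81 255" --pt "-26 0 0 -157 -140 103 255" --pt "-31 0 0 -157 -170 125 255" --pt "-36 0 0 -157 -200 147 255" --pt "-41 0 0 -157 -230 169 255"

```text
t: 6.07
ee_pos: [533.2, -19.8, 149.4]
tool_rot: [[0.0, -0.164, 0.986], [0.0, 0.986, 0.164], [-1.0, 0.0, 0.0]]
force: [0.4, 0.3, -0.5]
width: 59.6
```

```bash
python3 -c "
from h import *
plan([544,-147,150],14.8)"
```

```text
t 6.07 turn [-5.34  0.   -0.  ] shift [  -0.6 -127.2  -10.2] F [ 0.4  0.3 -0.5] w 59.6 pos [533.2 -19.8 149.4]
```

>>> arm_command --pt "-2 0 0 0 -30 -3 255" --pt "-5 0 0 0 -65 -6 255" --pt "-5.5 0 0 0 -100 -8 255" --pt "-5.5 0 0 0 -122 -10 255" --pt "-5.5 0 0 0 -127 -10 255" --pt "-5.5 0 0 0 -127 -10 255" --pt "-5.5 0 0 0 -127 -10 255"

```text
t: 6.65
ee_pos: [543.7, -144.5, 149.0]
tool_rot: [[-0.001, -0.253, 0.967], [0.001, 0.967, 0.253], [-1.0, 0.001, -0.0]]
force: [0.2, 0.1, -0.1]
width: 59.4
```

```bash
python3 -c "
from h import *
wrist('w4');plan([544,-147,150],14.8)"
```

```text
t 6.70 turn [-0.08 -0.03 -0.06] shift [-0.9 -3.1 -0.5] F [ 0.1  0.3 -0. ] w 59.7 pos [ 543.7 -143.9  149.1]
```

View pics/w4.png

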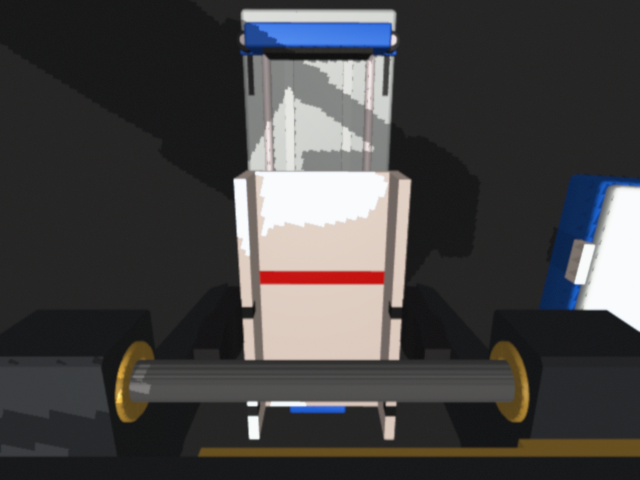

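Wrist view over the caster: the fixed blue wall is at rows 22–53 with its gasket below, the rods are at columns ~267 and ~370, and the base edges at ~246 and ~391. The held tray looks square. Now exact edges.

```bash
python3 - <<'E'
from h import *
np.set_printoptions(precision=1,suppress=True,linewidth=200)
W=load("w4");I=W["img"].astype(int)
print("col318",[(r,*I[r,310:326].mean(0).astype(int)) for r in range(6,66,2)])
G=I.sum(2)/3
for r in(80,110,140,160): print(r,"L",G[r,238:300].astype(int).tolist(),"R",G[r,338:400].astype(int).tolist())
E
```

```text
col318 [(6, np.int64(37), np.int64(36), np.int64(36)), (8, np.int64(61), np.int64(61), np.int64(60)), (10, np.int64(159), np.int64(162), np.int64(159)), (12, np.int64(203), np.int64(206), np.int64(201)), (14, np.int64(217), np.int64(219), np.int64(215)), (16, np.int64(217), np.int64(219), np.int64(215)), (18, np.int64(217), np.int64(219), np.int64(215)), (20, np.int64(212), np.int64(215), np.int64(211)), (22, np.int64(122), np.int64(137), np.int64(177)), (24, np.int64(50), np.int64(106), np.int64(215)), (26, np.int64(62), np.int64(121), np.int64(228)), (28, np.int64(64), np.int64(123), np.int64(229)), (30, np.int64(66), np.int64(125), np.int64(230)), (32, np.int64(67), np.int64(127), np.int64(231)), (34, np.int64(69), np.int64(129), np.int64(232)), (36, np.int64(71), np.int64(130), np.int64(233)), (38, np.int64(73), np.int64(132), np.int64(234)), (40, np.int64(75), np.int64(133), np.int64(234)), (42, np.int64(76), np.int64(134), np.int64(234)), (44, np.int64(62), np.int64(116), np.int64(219)), (46, np.int64(32), np.int64(71), np.int64(148)), (48, np.int64(44), np.int64(46), np.int64(
[... 2132 characters left out ...]
31, 132, 132, 131, 131, 132, 132, 130, 123, 112, 92, 56, 28, 24, 24, 25, 25, 24, 24, 24, 25]
160 L [26, 25, 24, 25, 23, 25, 24, 24, 29, 65, 110, 136, 177, 203, 209, 210, 210, 209, 209, 209, 209, 209, 209, 209, 209, 209, 202, 186, 192, 208, 223, 220, 207, 188, 159, 130, 143, 185, 205, 208, 209, 209, 208, 208, 208, 208, 207, 209, 216, 225, 227, 228, 228, 228, 228, 224, 207, 205, 207, 207, 207, 207] R [130, 131, 131, 132, 133, 134, 134, 134, 134, 134, 135, 134, 133, 132, 131, 131, 132, 132, 131, 131, 132, 131, 131, 128, 117, 114, 124, 138, 147, 149, 142, 132, 123, 120, 128, 130, 131, 130, 131, 131, 131, 131, 131, 130, 131, 131, 131, 130, 123, 112, 93, 55, 29, 25, 24, 24, 24, 25, 26, 24, 24, 25]
```

```bash
python3 - <<'E'
from h import *
np.set_printoptions(precision=1,suppress=True,linewidth=200)
W=load("w4");R,e=W["tool_rot"],W["ee_pos"]
T=lambda p:(p-e)@R
L=[(266,80),(267.2,110),(269,160)];Q=[(369,80),(368,110),(367,160)]
for z in(22,26,30):
    l,q=onplane(W,L,z),onplane(W,Q,z);m=(l+q)/2;print(z,"spacing",np.linalg.norm(l-q,axis=1),"yaw",[np.degrees(np.arctan2(*(p[0]-p[2])[1::-1])).round(2) for p in(l,q,m)],"mid",m[1],"tool",T(m))
print("ribs z25",T(onplane(W,[(283.7,80),(293,80),(343.5,80),(352,80)],25)))
w=onplane(W,[(318,60)],22);print("wall foot z22",w,T(w)); w=onplane(W,[(318,46)],56);print("blue top inner z56",T(w)); print("gasket z50",T(onplane(W,[(318,48),(318,50),(318,53)],50)))
print("tray ends z=ee+7+24..",T(onplane(W,[(235,175),(410,175),(250,439),(394,439)],e[2]+7.4+24)))
print("tri check wall end base outer edge scene")
S=load("scene0");D=load("side0")
print("base end edge z22",T(onplane(W,[(318,9)],22)))
E
```

```text
22 spacing [70.9 70.8 71.2] yaw [np.float64(104.73), np.float64(105.07), np.float64(104.9)] mid [521.2 -68.1  22. ] tool [[127.2  99.1  -2.4]
 [127.1  79.5  -2.4]
 [127.1  44.8  -2.2]]
26 spacing [69.9 69.8 70.2] yaw [np.float64(104.73), np.float64(105.07), np.float64(104.9)] mid [521.3 -68.2  26. ] tool [[123.2  98.8  -2.4]
 [123.1  79.4  -2.4]
 [123.1  45.2  -2.2]]
30 spacing [69.  68.8 69.3] yaw [np.float64(104.73), np.float64(105.07), np.float64(104.9)] mid [521.3 -68.3  30. ] tool [[119.2  98.4  -2.3]
 [119.1  79.3  -2.3]
 [119.1  45.6  -2.1]]
ribs z25 [[124.2  98.9 -25.4]
 [124.2  98.9 -19.1]
 [124.2  98.9  15.3]
 [124.1  98.9  21.1]]
wall foot z22 [[513.3 -36.7  22. ]] [[127.2 111.8  -2. ]]
blue top inner z56 [[ 93.2 115.   -1.7]]
gasket z50 [[ 99.2 114.9  -1.8]
 [ 99.2 113.8  -1.8]
 [ 99.2 112.1  -1.8]]
tray ends z=ee+7+24.. [[-31.3  55.1 -28.7]
 [-31.4  55.2  30.2]
 [-31.4 -53.8 -29.2]
 [-31.5 -53.8  30.4]]
tri check wall end base outer edge scene
base end edge z22 [[127.2 142.8  -2. ]]
```

>>> arm_command --pt "-0.2 0 0 0 20 -1 255" --pt "-0.2 0 0 20 45 -3 255" --pt "-0.2 0 0 45 53 -3 255" --pt "-0.2 0 0 70 53 -3 255" --pt "-0.2 0 0 90 53 -3 255" --pt "-0.2 0 0 100 53 -3 255" --pt "-0.2 0 0 100 53 -3 255" --pt "-0.2 0 0 100 53 -3 255"

```text
t: 7.37
ee_pos: [527.6, -93.6, 49.4]
tool_rot: [[-0.001, -0.258, 0.966], [0.0, 0.966, 0.258], [-1.0, 0.001, -0.001]]
force: [0.7, 0.1, -0.7]
width: 59.5
```

```bash
python3 - <<'E'
from h import *
W=load("w4");t=W["tool_rot"]@np.array([131.5,53.5,-3])+W["ee_pos"];print(t)
plan(t,14.9)
c=wrist('w5')
E
```

```text
[527.17322144 -93.37198886  17.60974333]
t 7.37 turn [ 0.07 -0.04 -0.03] shift [31.8  0.3 -0.3] F [ 0.7  0.1 -0.7] w 59.5 pos [527.6 -93.6  49.4]
```

View pics/w5.png

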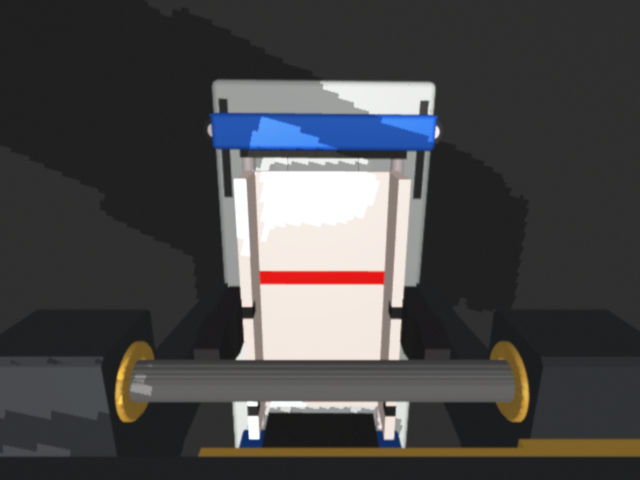

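The tray is centred on the base (edges 225 and 420, tray 235–410) and clear of the fixed wall. Lowering it now.

>>> arm_command --pt "0 0 0 8 0.3 -0.3 255" --pt "0 0 0 16 0.3 -0.3 255" --pt "0 0 0 22 0.3 -0.3 255" --pt "0 0 0 26 0.3 -0.3 255" --pt "0 0 0 29 0.3 -0.3 255" --pt "0 0 0 31 0.3 -0.3 255" --pt "0 0 0 31 0.3 -0.3 255" --pt "0 0 0 31 0.3 -0.3 255"

```text
t: 8.08
ee_pos: [527.4, -94.4, 18.4]
tool_rot: [[-0.0, -0.257, 0.966], [0.0, 0.966, 0.257], [-1.0, 0.0, -0.0]]
force: [0.5, -0.5, -0.9]
width: 59.8
```

```bash
python3 -c "
from h import *
plan([527.2,-93.4,17.6],14.9)"
```

```text
t 8.08 turn [-0.01 -0.   -0.  ] shift [0.8 1.  0.1] F [ 0.5 -0.5 -0.9] w 59.8 pos [527.4 -94.4  18.4]
```

>>> arm_command --pt "0 0 0 0.8 0 0 255" --pt "0 0 0 1.5 0 0 255" --pt "0 0 0 1.5 0 0 255"

```text
t: 8.33
ee_pos: [527.7, -94.4, 17.6]
tool_rot: [[0.001, -0.257, 0.966], [-0.0, 0.966, 0.257], [-1.0, -0.0, 0.0]]
force: [-0.9, 0.4, 3.5]
width: 59.6
```

>>> arm_command --pt "0 0 0 0 0 0 0" --pt "0 0 0 0 0 0 0" --pt "0 0 0 0 0 0 0" --pt "0 0 0 0 0 0 0" --pt "0 0 0 0 0 0 0" --pt "0 0 0 0 0 0 0" --pt "0 0 0 -15 0 0 0" --pt "0 0 0 -50 0 0 0" --pt "0 0 0 -90 0 0 0" --pt "0 0 0 -115 0 0 0" --pt "0 0 0 -120 0 0 0" --pt "0 0 0 -120 0 0 0"

```text
t: 9.33
ee_pos: [529.4, -94.8, 139.7]
tool_rot: [[0.006, -0.257, 0.966], [-0.001, 0.966, 0.257], [-1.0, -0.003, 0.005]]
force: [0.1, -0.0, -0.2]
width: 87.7
```

```bash
python3 - <<'E'
from h import *
np.set_printoptions(precision=1,suppress=True,linewidth=200)
plan([544,-147,150],14.9)
W=wrist("w6");R,e=W["tool_rot"],W["ee_pos"]
S=arm.read_camera("scene");np.savez("pics/scene2.npz",**S)
cv2.imwrite("pics/c.png",np.hstack([cv2.resize(W["img"][:,:,::-1],(440,330)),cv2.resize(S["img"][250:440,150:310,::-1],(278,330),interpolation=cv2.INTER_CUBIC)]))
E
```

```text
t 9.33 turn [-0.   0.3  0.1] shift [-10.1 -54.2   0.7] F [ 0.1 -0.  -0.2] w 87.7 pos [529.4 -94.8 139.7]
```

View pics/c.png

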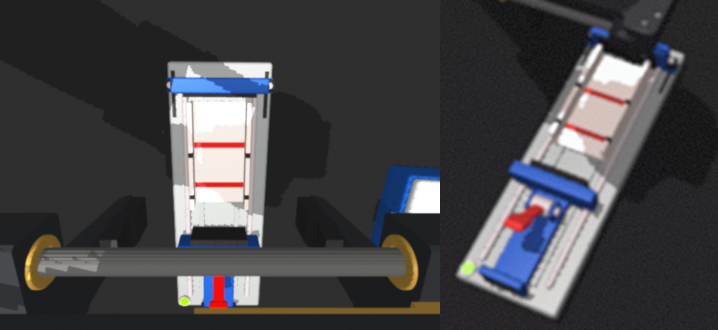

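Tray set: it took load (3.5 N) at the expected height, and it lies between the rods with a small gap to the fixed wall. The lever is raised and the slider open. Next, behind the push tab with shut fingers.

```bash
cat >> h.py <<'E'
CX=np.array([-.257,.9664,0]);CY=np.array([-.9664,-.257,0]);C0=np.array([542.8,-149,0])
def cas(x,y,z): return C0+x*CX+y*CY+np.array([0,0,z])
def incas(p): d=np.asarray(p)-C0;return np.round([d@CX,d@CY,d[2]],1)
E
python3 - <<'E'
from h import *
W=load("w6");print("gasket front",incas(onplane(W,[(320,329)],38)[0]),"wall",incas(onplane(W,[(320,137)],30)[0]),incas(arm.get_state()["ee_pos"]))
plan(cas(-175,0,139),14.9)
E
```

```text
gasket front [-22.8  -0.8  38. ] wall [117.3  -0.9  30. ] [ 57.2   1.6 135.9]
t 9.43 turn [ 0.   -0.07 -0.04] shift [  -3.3 -232.2    1.5] F [-0.3  0.2 -0.1] w 88.1 pos [526.6 -94.2 135.9]
```

>>> arm_command --pt "0 0 0 -4 -30 1.5 255" --pt "0 0 0 -4 -65 1.5 255" --pt "0 0 0 -4 -100 1.5 255" --pt "0 0 0 -4 -135 1.5 255" --pt "0 0 0 -4 -170 1.5 255" --pt "0 0 0 -4 -205 1.5 255" --pt "0 0 0 -4 -228 1.5 255" --pt "0 0 0 -4 -232 1.5 255" --pt "0 0 0 -4 -232 1.5 255" --pt "0 0 0 -4 -232 1.5 255" --pt "0 0 0 -4 -232 1.5 255"

```text
t: 10.35
ee_pos: [587.4, -316.4, 139.4]
tool_rot: [[-0.002, -0.258, 0.966], [0.002, 0.966, 0.258], [-1.0, 0.003, -0.002]]
force: [0.4, 0.2, -0.5]
width: 17.1
```

```bash
python3 - <<'E'
from h import *
plan(cas(-175,0,20),14.9)
W=wrist("w7")
E
```

```text
t 10.35 turn [ 0.05 -0.11 -0.14] shift [ 1.194e+02 -2.100e+00  1.000e-01] F [ 0.4  0.2 -0.5] w 17.1 pos [ 587.4 -316.4  139.4]
```

View pics/w7.png

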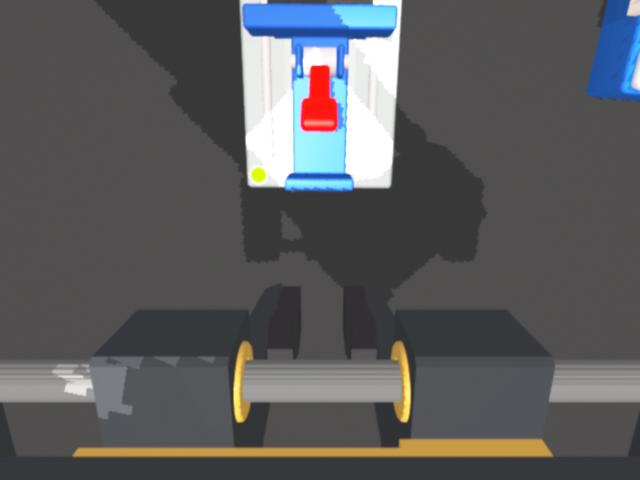

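The push tab is at (319,183), its rear edge at row 190. The red paddle is at (319,115), the fingers are nearly shut and centred, and the way down behind the tab is clear.

```bash
python3 - <<'E'
from h import *
W=load("w7");f=lambda u,z:incas(onplane(W,[u],z)[0])
print("tab rear top",f((319,190),56),f((319,190),26),"base rear",f((370,188),22),"wall top front",f((319,3),56),"paddle",f((319,129),90),f((319,115),90),"tool",incas(W["ee_pos"]))
for u in((302,288),(344,288)):print("tip z100?",(np.array(f(u,158))))
E
```

```text
tab rear top [-142.7    1.3   56. ] [-147.7    1.5   26. ] base rear [-146.9  -35.    22. ] wall top front [-37.6   1.2  56. ] paddle [-104.8    1.    90. ] [-97.8   1.   90. ] tool [-1.732e+02 -1.000e-01  1.394e+02]
tip z100? [-165.     7.2  158. ]
tip z100? [-165.    -9.6  158. ]
```

>>> arm_command --pt "0 0 0 30 -1 1 255" --pt "0 0 0 65 -1 1 255" --pt "0 0 0 100 -1 1 255" --pt "0 0 0 118 -1 1 255" --pt "0 0 0 121 -1 1 255" --pt "0 0 0 121 -1 1 255" --pt "0 0 0 121 4 1 255" --pt "0 0 0 121 10 1 255" --pt "0 0 0 121 16 1 255" --pt "0 0 0 121 16 1 255"

```text
t: 11.23
ee_pos: [586.0, -301.5, 21.8]
tool_rot: [[0.002, -0.258, 0.966], [-0.001, 0.966, 0.258], [-1.0, -0.001, 0.002]]
force: [0.6, 0.5, 0.1]
width: 0.7
```

>>> arm_command --pt "0 0 0 0 4 0 255" --pt "0 0 0 0 8 0 255" --pt "0 0 0 0 12 0 255" --pt "0 0 0 0 16 0 255" --pt "0 0 0 0 19 0 255" --pt "0 0 0 0 22 0 255" --pt "0 0 0 0 22 0 255"

```text
t: 11.82
ee_pos: [580.2, -281.0, 20.4]
tool_rot: [[0.001, -0.257, 0.966], [-0.0, 0.966, 0.257], [-1.0, -0.001, 0.001]]
force: [0.9, -2.7, 2.8]
width: 0.8
```

```bash
python3 - <<'E'
from h import *
plan(cas(-115,0,18),14.9);print(incas(arm.get_state()["ee_pos"]))
E
```

```text
t 11.82 turn [0.01 0.06 0.04] shift [ 2.4 22.1 -2.2] F [ 0.9 -2.7  2.8] w 0.8 pos [ 580.2 -281.    20.4]
[-137.1   -2.2   20.4]
```

>>> arm_command --pt "0 0 0 0 3 0 255" --pt "0 0 0 0 6 0 255" --pt "0 0 0 0 9 0 255" --pt "0 0 0 0 12 0 255" --pt "0 0 0 0 15 0 255" --pt "0 0 0 0 15 0 255"

```text
t: 12.32
ee_pos: [575.6, -265.8, 19.7]
tool_rot: [[-0.0, -0.257, 0.966], [0.001, 0.966, 0.257], [-1.0, 0.001, -0.0]]
force: [2.3, -2.0, 1.5]
width: 0.5
```

```bash
python3 - <<'E'
from h import *
plan(cas(-115,0,18),14.9);print(incas(arm.get_state()["ee_pos"]))
W=wrist("w8");S=arm.read_camera("side")
u=project(S,cas(40,0,40))[0].astype(int);print(u)
cv2.imwrite("pics/d.png",np.hstack([cv2.resize(W["img"][:330,150:490,::-1],(400,388)),cv2.resize(S["img"][130:245,300:410,::-1],(371,388),interpolation=cv2.INTER_CUBIC)]))
E
```

```text
t 12.32 turn [ 0.02 -0.01 -0.04] shift [ 1.7  6.3 -1.7] F [ 2.3 -2.   1.5] w 0.5 pos [ 575.6 -265.8   19.7]
[-121.3   -1.7   19.7]
[353 189]
```

View pics/d.png

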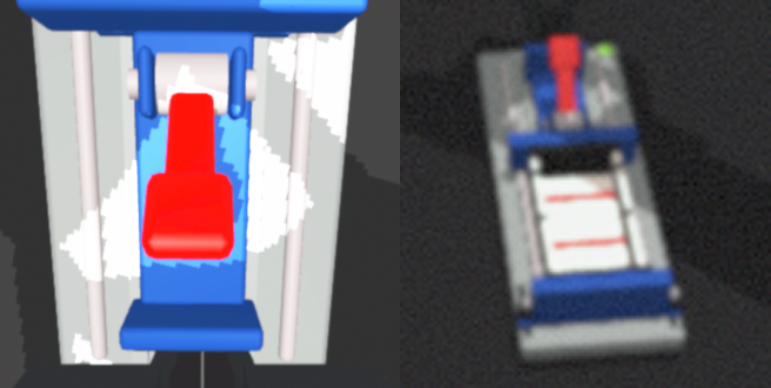

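The slider has moved forward. The tray is still ahead of the gasket by some mm, and the lever is up. From here, small steps with force readings.

>>> arm_command --pt "0 0 0 0 1.5 0 255" --pt "0 0 0 0 3 0 255" --pt "0 0 0 0 4 0 255" --pt "0 0 0 0 4 0 255"

```text
t: 12.75
ee_pos: [574.3, -262.5, 19.4]
tool_rot: [[-0.001, -0.257, 0.966], [0.0, 0.966, 0.257], [-1.0, 0.001, -0.001]]
force: [2.8, -3.2, 0.4]
width: 0.6
```

>>> arm_command --pt "0 0 0 0 1 0 255" --pt "0 0 0 0 2 0 255" --pt "0 0 0 0 2 0 255"

```text
t: 13.0
ee_pos: [573.8, -260.8, 19.5]
tool_rot: [[-0.001, -0.257, 0.966], [0.0, 0.966, 0.257], [-1.0, 0.0, -0.001]]
force: [2.6, -4.4, -0.3]
width: 0.5
```

>>> arm_command --pt "0 0 0 0 1 0 255" --pt "0 0 0 0 2 0 255" --pt "0 0 0 0 2 0 255"

```text
t: 13.25
ee_pos: [573.7, -260.1, 19.6]
tool_rot: [[0.0, -0.258, 0.966], [-0.002, 0.966, 0.258], [-1.0, -0.002, -0.0]]
force: [3.8, -8.1, -4.4]
width: 0.3
```

>>> arm_command --pt "0 0 0 0 0 0 255" --pt "0 0 0 0 0 0 255"

```text
t: 13.42
ee_pos: [573.7, -260.2, 19.6]
tool_rot: [[0.0, -0.257, 0.966], [-0.002, 0.966, 0.257], [-1.0, -0.002, -0.0]]
force: [3.2, -7.2, -4.1]
width: 0.4
```

>>> arm_command --pt "0 0 0 0 0.5 0 255" --pt "0 0 0 0 0.5 0 255"

```text
t: 13.58
ee_pos: [573.7, -260.1, 19.6]
tool_rot: [[0.001, -0.257, 0.966], [-0.003, 0.966, 0.257], [-1.0, -0.003, -0.0]]
force: [2.8, -9.6, -3.1]
width: 0.3
```

>>> arm_command --pt "0 0 0 0 0.7 0 255" --pt "0 0 0 0 0.7 0 255" --pt "0 0 0 0 0.7 0 255"

```text
t: 13.83
ee_pos: [573.7, -259.9, 19.6]
tool_rot: [[0.001, -0.257, 0.966], [-0.003, 0.966, 0.257], [-1.0, -0.003, 0.0]]
force: [3.4, -10.2, -5.7]
width: 0.3
```

```bash
python3 - <<'E'
from h import *
print(incas(arm.get_state()["ee_pos"]),arm.get_state()["force"])
S=arm.read_camera("side");C=arm.read_camera("scene")
cv2.imwrite("pics/e.png",np.hstack([cv2.resize(C["img"][250:440,150:310,::-1],(420,499),interpolation=cv2.INTER_CUBIC),cv2.resize(S["img"][150:240,310:390,::-1],(380,499)[:2],interpolation=cv2.INTER_CUBIC)]))
E
```

```text
[-115.1   -1.3   19.6] [  3.39506404 -10.24655238  -5.74125037]
```

View pics/e.png

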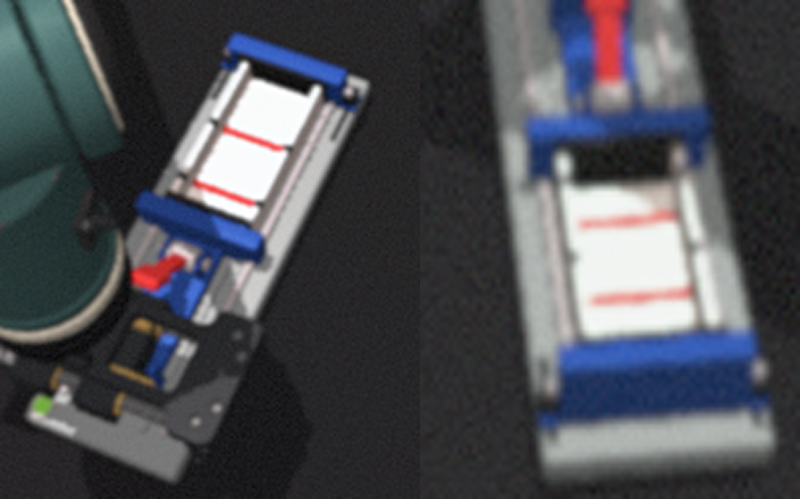

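Both tray ends look closed against gasket and wall. The tab force is about 10.7 N and has been held, with the lever up. Backing off now and going above the lever.

>>> arm_command --pt "0 0 0 0 -3 0 255" --pt "0 0 0 0 -15 0 255" --pt "0 0 0 0 -30 0 255" --pt "0 0 0 -20 -30 0 255" --pt "0 0 0 -60 -30 0 255" --pt "0 0 0 -95 -20 0 255" --pt "0 0 0 -100 10 -1 255" --pt "0 0 0 -100 35 -1 255" --pt "0 0 0 -100 43 -1 255" --pt "0 0 0 -100 43 -1 255" --pt "0 0 0 -100 43 -1 255" --pt "0 0 0 -100 43 -1 255"

```text
t: 14.93
ee_pos: [561.4, -217.4, 119.3]
tool_rot: [[-0.001, -0.257, 0.966], [-0.0, 0.966, 0.257], [-1.0, 0.0, -0.001]]
force: [-0.3, 0.1, -0.1]
width: 0.5
```

```bash
python3 - <<'E'
from h import *
plan(cas(-71,1.2,80),14.9);print(incas(arm.get_state()["ee_pos"]))
W=wrist("w9");h=cv2.cvtColor(W["img"],cv2.COLOR_RGB2HSV);m=cv2.inRange(h,(0,150,80),(6,255,255))
n,l,st,ce=cv2.connectedComponentsWithStats(m);print([(st[i].tolist(),ce[i].round()) for i in range(1,n) if st[i,4]>60])
E
```

```text
t 14.93 turn [-0.01 -0.05 -0.01] shift [39.3 -0.2 -1.6] F [-0.3  0.1 -0.1] w 0.5 pos [ 561.4 -217.4  119.3]
[-70.8  -0.4 119.3]
[([277, 71, 87, 9, 753], array([320.,  75.])), ([302, 179, 34, 77, 1877], array([319., 223.]))]
```

```bash
python3 - <<'E'
from h import *
W=load("w9");f=lambda u,z:incas(onplane(W,[u],z)[0])
print("tip",f((319,256),88),f((319,256),94),"pivot end",f((319,179),48))
g=W["img"][255:310,318:326].mean((1,2)).astype(int);print(list(zip(range(255,310,2),g[::2])))
E
```

```text
tip [-66.4   0.5  88. ] [-64.3   0.5  94. ] pivot end [-31.8   0.8  48. ]
[(255, np.int64(83)), (257, np.int64(99)), (259, np.int64(100)), (261, np.int64(101)), (263, np.int64(100)), (265, np.int64(100)), (267, np.int64(100)), (269, np.int64(100)), (271, np.int64(87)), (273, np.int64(60)), (275, np.int64(57)), (277, np.int64(56)), (279, np.int64(57)), (281, np.int64(57)), (283, np.int64(59)), (285, np.int64(67)), (287, np.int64(46)), (289, np.int64(40)), (291, np.int64(40)), (293, np.int64(38)), (295, np.int64(41)), (297, np.int64(57)), (299, np.int64(63)), (301, np.int64(63)), (303, np.int64(63)), (305, np.int64(63)), (307, np.int64(63)), (309, np.int64(62))]
```

>>> arm_command --pt "0 0 0 20 0 -1 255" --pt "0 0 0 36 0 -1 255" --pt "0 0 0 40 0 -1 255" --pt "0 0 0 43 0 -1 255" --pt "0 0 0 46 0 -1 255" --pt "0 0 0 48 0 -1 255" --pt "0 0 0 48 0 -1 255"

```text
t: 15.57
ee_pos: [561.0, -217.2, 72.3]
tool_rot: [[0.001, -0.257, 0.966], [-0.001, 0.966, 0.257], [-1.0, -0.001, 0.001]]
force: [-0.9, 0.7, -0.3]
width: 0.6
```

>>> arm_command --pt "0 0 0 2 -1 0 255" --pt "0 0 0 4 -1.5 0 255" --pt "0 0 0 6 -2.5 0 255" --pt "0 0 0 8 -3 0 255" --pt "0 0 0 8 -3 0 255"

```text
t: 15.98
ee_pos: [563.1, -222.5, 66.9]
tool_rot: [[0.004, -0.258, 0.966], [-0.005, 0.966, 0.258], [-1.0, -0.006, 0.003]]
force: [-2.0, -5.8, 7.8]
width: 0.3
```

```bash
python3 - <<'E'
from h import *
print(incas(arm.get_state()["ee_pos"]),arm.get_state()["force"])
W=wrist("w10");h=cv2.cvtColor(W["img"],cv2.COLOR_RGB2HSV);m=cv2.inRange(h,(0,150,60),(6,255,255))
n,l,st,ce=cv2.connectedComponentsWithStats(m);print([(st[i].tolist(),ce[i].round()) for i in range(1,n) if st[i,4]>60])
g=W["img"][200:310,318:326].mean(1).astype(int);print([(r+200,*g[r]) for r in range(40,110,4)])
E
```

```text
[-76.2  -0.7  66.9] [-2.03422877 -5.83057461  7.84514463]
[([264, 44, 111, 13, 1344], array([318.,  50.])), ([295, 186, 45, 105, 3178], array([317., 244.]))]
[(240, np.int64(216), np.int64(15), np.int64(13)), (244, np.int64(190), np.int64(14), np.int64(13)), (248, np.int64(211), np.int64(14), np.int64(12)), (252, np.int64(213), np.int64(15), np.int64(13)), (256, np.int64(215), np.int64(15), np.int64(13)), (260, np.int64(216), np.int64(14), np.int64(12)), (264, np.int64(216), np.int64(14), np.int64(12)), (268, np.int64(217), np.int64(14), np.int64(12)), (272, np.int64(217), np.int64(16), np.int64(15)), (276, np.int64(218), np.int64(16), np.int64(14)), (280, np.int64(218), np.int64(16), np.int64(14)), (284, np.int64(215), np.int64(17), np.int64(15)), (288, np.int64(63), np.int64(27), np.int64(29)), (292, np.int64(60), np.int64(27), np.int64(29)), (296, np.int64(35), np.int64(34), np.int64(49)), (300, np.int64(28), np.int64(31), np.int64(40)), (304, np.int64(28), np.int64(31), np.int64(40)), (308, np.int64(27), np.int64(30), np.int64(40))]
```

Contact is along the lever's own axis (force (−6, +8) in caster x, z): the finger is behind the tip. Lifting, moving forward 17 mm, and pressing on the upper face instead.

>>> arm_command --pt "0 0 0 -8 -2 0 255" --pt "0 0 0 -16 0 0 255" --pt "0 0 0 -18 8 0 255" --pt "0 0 0 -18 17 0 255" --pt "0 0 0 -18 17 0 255" --pt "0 0 0 -18 17 0 255"

```text
t: 16.53
ee_pos: [556.2, -202.0, 81.4]
tool_rot: [[-0.001, -0.258, 0.966], [0.0, 0.966, 0.258], [-1.0, 0.001, -0.001]]
force: [-0.1, -0.6, -0.6]
width: 0.6
```

```bash
python3 - <<'E'
from h import *
print(incas(arm.get_state()["ee_pos"]),arm.get_state()["force"])
W=wrist("w11");h=cv2.cvtColor(W["img"],cv2.COLOR_RGB2HSV);m=cv2.inRange(h,(0,150,60),(6,255,255))
n,l,st,ce=cv2.connectedComponentsWithStats(m);print([(st[i].tolist(),ce[i].round()) for i in range(1,n) if st[i,4]>60])
E
```

```text
[-54.6   0.7  81.4] [-0.06434609 -0.56380814 -0.61998758]
[([270, 0, 107, 13, 1278], array([323.,   6.])), ([273, 96, 100, 11, 969], array([324., 101.])), ([302, 223, 38, 90, 1454], array([320., 259.]))]
```

>>> arm_command --pt "0 0 0 4 -3 0 255" --pt "0 0 0 8 -4 0 255" --pt "0 0 0 11 -5 0 255" --pt "0 0 0 14 -7 0 255" --pt "0 0 0 14 -7 0 255"

```text
t: 17.0
ee_pos: [558.4, -210.3, 67.1]
tool_rot: [[-0.001, -0.257, 0.966], [0.0, 0.966, 0.257], [-1.0, 0.001, -0.001]]
force: [-0.4, 0.3, 0.5]
width: 0.8
```

>>> arm_command --pt "0 0 0 2 -1 0 255" --pt "0 0 0 4 -2 0 255" --pt "0 0 0 6 -4 0 255" --pt "0 0 0 6 -4 0 255"

```text
t: 17.33
ee_pos: [559.8, -214.4, 62.1]
tool_rot: [[0.0, -0.257, 0.966], [-0.001, 0.966, 0.257], [-1.0, -0.001, 0.0]]
force: [-0.6, -0.1, 3.4]
width: 0.4
```

```bash
python3 - <<'E'
from h import *
print(incas(arm.get_state()["ee_pos"]),arm.get_state()["force"])
S=arm.read_camera("side");W=wrist("w12");C=arm.read_camera("scene")
cv2.imwrite("pics/f.png",np.hstack([cv2.resize(C["img"][310:430,150:270,::-1],(400,400),interpolation=cv2.INTER_CUBIC),W["img"][60:460,140:520,::-1]]))
E
```

```text
[-67.6   0.4  62.1] [-0.56221229 -0.13655429  3.39392557]
```

The picture limit is reached, so I go on by numbers. The force is now purely vertical (3.4 N), which is correct lever contact. Following the arc.

>>> arm_command --pt "0 0 0 2 -2 0 255" --pt "0 0 0 4 -3 0 255" --pt "0 0 0 6 -4 0 255" --pt "0 0 0 8 -5 0 255" --pt "0 0 0 8 -5 0 255"

```text
t: 17.9
ee_pos: [561.2, -219.6, 54.0]
tool_rot: [[0.001, -0.257, 0.966], [-0.001, 0.966, 0.257], [-1.0, -0.001, 0.0]]
force: [-1.7, -1.8, 3.8]
width: 0.2
```

```bash
cat > st.py <<'E'
from h import *
s=arm.get_state();print(incas(s["ee_pos"]),s["force"].round(1),"alongX %.1f"%(s["force"]@CX))
W=wrist("w%d"%int(s["t"]*100));h=cv2.cvtColor(W["img"],cv2.COLOR_RGB2HSV);m=cv2.inRange(h,(0,150,60),(6,255,255))
n,l,st,ce=cv2.connectedComponentsWithStats(m);print([(st[i].tolist(),ce[i].round().tolist()) for i in range(1,n) if st[i,4]>60])
E
python3 st.py
```

```text
[-72.9   0.3  54. ] [-1.7 -1.8  3.8] alongX -1.3
[([262, 47, 119, 14, 1530], [320.0, 54.0]), ([298, 202, 44, 118, 2394], [320.0, 250.0])]
```

>>> arm_command --pt "0 0 0 2 -1 0 255" --pt "0 0 0 4 -2 0 255" --pt "0 0 0 6 -3 0 255" --pt "0 0 0 8 -4 0 255" --pt "0 0 0 10 -4.5 0 255" --pt "0 0 0 10 -4.5 0 255"

```text
t: 18.45
ee_pos: [562.3, -223.8, 43.9]
tool_rot: [[0.0, -0.257, 0.966], [-0.001, 0.966, 0.257], [-1.0, -0.001, 0.0]]
force: [-1.9, -2.4, 3.9]
width: 0.3
```

>>> arm_command --pt "0 0 0 2 0 0 255" --pt "0 0 0 4 -0.5 0 255" --pt "0 0 0 5 -0.5 0 255" --pt "0 0 0 6 -1 0 255" --pt "0 0 0 6 -1 0 255"

```text
t: 18.87
ee_pos: [562.8, -225.3, 38.3]
tool_rot: [[0.001, -0.257, 0.966], [-0.002, 0.966, 0.257], [-1.0, -0.002, 0.0]]
force: [-2.2, -3.9, 4.8]
width: 0.3
```

```bash
python3 st.py
```

```text
[-78.8   0.3  38.3] [-2.2 -3.9  4.8] alongX -3.3
[([256, 24, 131, 16, 1941], [320.0, 31.0]), ([297, 199, 45, 99, 2622], [319.0, 247.0])]
```

>>> arm_command --pt "0 0 0 2 0 0 255" --pt "0 0 0 4 0 0 255" --pt "0 0 0 5 0 0 255" --pt "0 0 0 5 0 0 255"

```text
t: 19.25
ee_pos: [563.3, -225.5, 33.5]
tool_rot: [[0.002, -0.257, 0.966], [-0.002, 0.966, 0.257], [-1.0, -0.003, 0.001]]
force: [-0.9, -3.4, 5.6]
width: 0.4
```

>>> arm_command --pt "0 0 0 2 0 0 255" --pt "0 0 0 3 0 0 255" --pt "0 0 0 3 0 0 255"

```text
t: 19.5
ee_pos: [563.4, -225.5, 30.6]
tool_rot: [[0.002, -0.257, 0.966], [-0.002, 0.966, 0.257], [-1.0, -0.003, 0.002]]
force: [-0.4, -3.9, 4.4]
width: 0.4
```

```bash
python3 st.py
```

```text
[-79.2  -0.2  30.6] [-0.4 -3.9  4.4] alongX -3.7
[([251, 18, 138, 17, 2154], [318.0, 26.0]), ([295, 202, 47, 117, 2620], [318.0, 249.0])]
```

Not at the stop yet; continuing in small steps.

>>> arm_command --pt "0 0 0 1 0 0 255" --pt "0 0 0 2 0 0 255" --pt "0 0 0 2 0 0 255"

```text
t: 19.8
ee_pos: [563.6, -225.4, 29.8]
tool_rot: [[0.002, -0.258, 0.966], [-0.002, 0.966, 0.258], [-1.0, -0.003, 0.002]]
force: [-4.1, -3.2, 11.0]
width: 0.3
```

>>> arm_command --pt "0 0 0 1 0 0 255" --pt "0 0 0 2 0 0 255" --pt "0 0 0 2 0 0 255"

```text
t: 20.05
ee_pos: [563.7, -225.5, 29.3]
tool_rot: [[0.002, -0.258, 0.966], [-0.002, 0.966, 0.258], [-1.0, -0.003, 0.002]]
force: [-6.7, -2.0, 19.7]
width: 0.4
```

>>> arm_command --pt "0 0 0 1 0 0 255" --pt "0 0 0 2 0 0 255" --pt "0 0 0 2 0 0 255"

```text
t: 20.3
ee_pos: [563.9, -225.5, 28.9]
tool_rot: [[0.002, -0.258, 0.966], [-0.002, 0.966, 0.258], [-1.0, -0.003, 0.002]]
force: [-10.1, -1.2, 28.1]
width: 0.6
```

The stop is reached at TCP z ≈ 29, at the height worked out for a level lever, and the force rose to 28 N. Lifting off to check.

>>> arm_command --pt "0 0 0 -5 0 0 255" --pt "0 0 0 -30 0 0 255" --pt "0 0 0 -70 0 0 255" --pt "0 0 0 -105 0 0 255" --pt "0 0 0 -110 -50 0 255" --pt "0 0 0 -110 -85 0 255" --pt "0 0 0 -110 -94 0 255" --pt "0 0 0 -110 -94 0 255" --pt "0 0 0 -110 -94 0 255"

```text
t: 21.05
ee_pos: [585.7, -314.2, 132.2]
tool_rot: [[-0.002, -0.256, 0.967], [0.002, 0.967, 0.256], [-1.0, 0.003, -0.001]]
force: [0.1, 0.2, 0.1]
width: 0.7
```

```bash
python3 - <<'E'
from h import *
np.set_printoptions(precision=1,suppress=True)
s=arm.get_state();print(incas(s["ee_pos"]),s["force"],s["t"])
W=wrist("w20");V=load("w7")
for c in(V,W):
    f=lambda u,z:incas(onplane(c,[u],z)[0])
    h=cv2.cvtColor(c["img"],cv2.COLOR_RGB2HSV);m=cv2.inRange(h,(0,150,60),(6,255,255))
    n,l,st,ce=cv2.connectedComponentsWithStats(m)
    for i in range(1,n):
        if st[i,4]>150: x,y,w,hh,a=st[i];print("red",st[i],"lower edge if z50:",f((x+w/2,y+hh),50),"z92",f((x+w/2,y+hh),92),"upper z50",f((x+w/2,y),50))
    b=cv2.inRange(h,(100,120,60),(125,255,255));n,l,st,ce=cv2.connectedComponentsWithStats(b);
    for i in range(1,n):
        if st[i,4]>300: x,y,w,hh,a=st[i];print("blue",st[i],"lower z56",f((320,y+hh),56))
# lever/tray from scene & side: red blobs, tray centroid
for n in("scene","side"):
    c=arm.read_camera(n);h=cv2.cvtColor(c["img"],cv2.COLOR_RGB2HSV);m=cv2.inRange(h,(0,130,80),(8,255,255))|cv2.inRange(h,(174,130,80),(180,255,255))
    k,l,st,ce=cv2.connectedComponentsWithStats(m)
    print(n,[(st[i].tolist()) for i in range(1,k) if st[i,4]>12],"pred lever_end",project(c,np.array([cas(-82,0,46),cas(-62,0,87)])).round())
    print(" tray red lines z29",[incas(onplane(c,[ce[i]],29)[0]) for i in range(1,k) if st[i,4]>12])
E
```

```text
[-170.7    1.   132.2] [0.1 0.2 0.1] 21.05
red [ 302   66   34   64 1484] lower edge if z50: [-106.2    1.3   50. ] z92 [-105.2    0.9   92. ] upper z50 [-69.4   1.3  50. ]
blue [ 586    0   54  101 3904] lower z56 [-89.4   0.6  56. ]
blue [ 243    3  154   98 5162] lower z56 [-89.4   0.6  56. ]
blue [ 284  102   70   90 1020] lower z56 [-143.9    0.6   56. ]
red [ 306    5   31   94 1381] lower edge if z50: [-85.8   0.6  50. ] z92 [-87.9   0.5  92. ] upper z50 [-36.4   0.6  50. ]
blue [ 285    0   73  134 3495] lower z56 [-105.7    1.5   56. ]
blue [ 593    0   47  103 3622] lower z56 [-88.3   1.5  56. ]
scene [[390, 138, 11, 10, 20], [413, 148, 10, 11, 24], [235, 299, 22, 8, 33], [224, 319, 22, 9, 38], [200, 351, 20, 28, 225]] pred lever_end [[205. 377.]
 [206. 356.]]
 tray red lines z29 [array([ 573.6, -137.6,   29. ]), array([ 558.3, -196.4,   29. ]), array([71.1,  2.7, 29. ]), array([27.3,  4.3, 29. ]), array([-58.4,   7.4,  29. ])]
side [[456, 6, 5, 4, 15], [343, 151, 8, 13, 69], [275, 425, 13, 43, 137], [315, 433, 11, 43, 134]] pred lever_end [[346. 153.]
 [348. 144.]]
 tray red lines z29 [array([-854.9,  505.4,   29. ]), array([-89.5,   4.2,  29. ]), array([ 572.1, -187.4,   29. ]), array([ 589.3, -129.8,   29. ])]
```

The lever reads as down: its tip is at caster x −86 (predicted −87), and it spans 50 mm in plan against 36 mm at the start. One numeric check of the tray from above before hand-in.

>>> arm_command --pt "0 0 0 -20 30 0 255" --pt "0 0 0 -20 70 0 255" --pt "0 0 0 -20 110 0 255" --pt "0 0 0 -20 150 0 255" --pt "0 0 0 -20 190 0 255" --pt "0 0 0 -20 205 0 255" --pt "0 0 0 -20 205 0 255" --pt "0 0 0 -20 205 0 255" --pt "0 0 0 -20 205 0 255"

```text
t: 21.95
ee_pos: [534.2, -117.1, 154.1]
tool_rot: [[0.001, -0.258, 0.966], [-0.001, 0.966, 0.258], [-1.0, -0.001, 0.0]]
force: [-0.7, -0.3, -0.7]
width: 0.4
```

```bash
python3 - <<'E'
from h import *
W=wrist("w21");S=arm.read_camera("side");C=arm.read_camera("scene");print(incas(W["ee_pos"]))
def reds(c):
    h=cv2.cvtColor(c["img"],cv2.COLOR_RGB2HSV);m=cv2.inRange(h,(0,110,70),(8,255,255))|cv2.inRange(h,(172,110,70),(180,255,255))
    n,l,st,ce=cv2.connectedComponentsWithStats(m);return m,l,[(i,st[i],ce[i]) for i in range(1,n) if st[i,4]>20]
m,l,b=reds(W)
for i,st,ce in b:
    if st[2]<50 or st[3]>25: continue
    ys,xs=np.where(l==i);e=[(xs.min(),ys[xs<=xs.min()+2].mean()),(xs.max(),ys[xs>=xs.max()-2].mean())]
    p=onplane(W,e,29);a=np.degrees(np.arctan2(*((p[1]-p[0])[1::-1])));print("line centre",incas(p.mean(0)),"len %.1f"%np.linalg.norm(p[1]-p[0]),"yaw vs caster y %.2f"%(a-14.9))
    for nm,c in(("scene",C),("side",S)):
        for j,s2,c2 in reds(c)[2]:
            P,d=tri(W,ce,c,c2)
            if d<6 and 0<incas(P)[0]<120: print("  tri",nm,incas(P),"miss %.1f"%d)
for n,c in(("scene",C),):
    for nm,lo,hi,z,x0 in(("comb",(35,100,80),(85,255,255),4,(205,205,265,240)),):
        h=cv2.cvtColor(c["img"],cv2.COLOR_RGB2HSV);q=cv2.inRange(h,lo,hi)[x0[1]:x0[3],x0[0]:x0[2]];print(nm,onplane(c,cv2.findNonZero(q)[:,0]+np.array(x0[:2]),z).mean(0).round(1))
E
```

```text
[3.300e+01 1.000e-01 1.541e+02]
line centre [71.9 -0.3 29. ] len 51.5 yaw vs caster y -0.61
  tri scene [71.2  1.8 31.1] miss 3.8
line centre [27.9  0.  29. ] len 51.5 yaw vs caster y -0.10
  tri scene [27.4  1.7 29.8] miss 2.9
comb [379.4  62.8   4. ]
```

```bash
python3 - <<'E'
from h import *
c=arm.read_camera("side");h=cv2.cvtColor(c["img"],cv2.COLOR_RGB2HSV);q=cv2.inRange(h,(35,100,80),(85,255,255))[255:285,400:450]
print("comb side",onplane(c,cv2.findNonZero(q)[:,0]+np.array((400,255)),4).mean(0).round(1),arm.get_state()["t"],arm.get_state()["force"].round(1))
print(arm.sign_off())
E
```

```text
comb side [368.6  57.8   4. ] 22.15 [ 0.5 -0.5 -0.9]
the job is handed in; nothing more can be done
None
```

The middle-sized tray is on the ribs against the fixed end wall, the sliding wall is closed on it, and the cam lever is down. I handed the job in at about 22 s.

**What I did**
- **Tray:** I set it between the guide rods. It took load, 3.5 N, at the expected height.
- **Sliding wall:** I pushed the tab until it read about 10.7 N and held it there.
- **Lever:** I pressed it to its stop, with 28 N on the finger at the end.

**Last checks**
- **Tray position:** it is within about 0.3 mm of the bed's centre line from the wrist camera, 1.8 mm by the two-camera fix, and square within 0.6 degrees. The two-camera heights of its red marks were 1–2 mm above the expected 29 mm, with rays missing each other by 3–4 mm.
- **Lever:** its tip is at x = −86 mm on the caster, against about −87 mm predicted for fully down.
- **Gasket force:** I could not measure it directly. I estimate about 25 N, from the tab push plus the lever's 2.5 mm.
- **Bystanders:** the comb has not moved, by the side camera. The scene camera put it about 12 mm off, probably because the arm partly hid it. I did not re-measure the bottle or the tip box, but the arm never went near them.

**What went wrong on the way**
- The first grasp closed above the tray walls, because the fingertips sit about 19 mm behind the reported TCP. I went lower and it held.
- The first lever press met the lever's tip end-on. That pushed about 6 N towards the tray for a moment, so I lifted off and pressed from further forward.

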